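# Stack an order of fittings cartons and burnish the top carton's tape

### The arm

A 7-joint arm with a two-finger parallel gripper is mounted at the origin on the work surface. World frame = base frame: x ahead of the robot, y to its left, z up, the work surface at z = 0. Lengths are in m, angles in degrees, forces in N, time in s.
With the tool pointing down it reaches from about 0.425 to 1.025 m from the base axis. Payload 9.4 kg.
Tool frame: the origin (TCP) lies at the very end of the fingers, on their centre line; the grasp point (between the pads) lies 19 mm behind it; z points along the fingers, y is the line along which they close (so a half turn about z gives the same grasp; the last joint's range is limited). The gripper opens to 93 mm and grips with 3 to 60 N. Pads are 15 mm wide; open, the fingers measure 128 mm over their backs; the gripper's body (75 mm by 188 mm) begins 65 mm behind the grasp point.
Start: joints at [-76.072, 34.337, -0.143, 91.639, 0.103, 54.024, -4.572], TCP at [0.228, 0.688, 0.219] pointing down, gripper open.
Joint ranges: [-147.43, 147.43], [-19.82, 112.94], [-74.19, 73.91], [6.32, 146.72], [-59.91, 239.91], [6.04, 106.73], [-150.56, 150.56]. Speed limits (degrees/s): [127.2, 127.2, 172.46, 172.46, 180, 180, 180].

### API

Orientations are given as a 3x3 rotation matrix whose columns are the frame's x, y, z axes.
In Python, from plant import r, effector, planner, eyes, ticket, monitor gives the robot as it stands. Calls block until the motion is done:
- r.goto(position, orientation): joint-space move of the TCP to a pose.
- r.move_linear(position, frame=None, velocity=0.15, guard=None): straight line of the TCP; frame=None keeps the orientation; velocity is the mean speed in m/s. With guard (N) it stops when the force on the tool has changed by that much, and returns True; else False.
- r.move_j(angles): joint-space move.
- effector.command_gripper(opening): finger opening in m; the grip force is fixed at half the most; returns when the fingers have stopped.
- r.hold(seconds).
- planner.inverse_kinematics(position, orientation): joint angles nearest the present ones, or None.
- eyes.grab_frame(name): name is "scene" or "side" or "wrist"; returns a dict with "pixels" (480x640x3 uint8, red, green, blue), "z_map" (480x640 float32, m along the optical axis (not along the pixel's ray), 0 where there is no reading), "fx", "fy", "cx", "cy" (pixels), "rvec" (rotation vector, rad) and "tvec" (3), from world to camera coordinates, as OpenCV has them. Camera axes: x right, y down, z forward; pixel columns grow to the right and rows downward; lengths in m; the calibration is good to about 2 mm. A picture is of the moment at which its call begins.
A pose or a line that the arm cannot do raises r.MotionError and nothing moves.
- ticket.sign_off(): hands the job in; it is judged then, once.
Readings, each from a call of its own:
- monitor.read_time_s(): time.
- monitor.read_qpos(): joint angles.
- monitor.read_qvel(): joint speeds.
- monitor.read_joint_torque(): joint torques, N m.
- monitor.read_tool_pos(): TCP position.
- monitor.read_tool_rot(): TCP orientation.
- monitor.read_ft_force(): force on the tool from outside, world axes, zero at the start.
- monitor.read_torque(): the same for the moment, N m.
- monitor.read_grip_width(): finger opening in m.
- monitor.read_gripper_force(): force on a finger pad.
Only numpy, scipy, OpenCV 4.12 (cv2) and the standard library are available. Lean on these libraries where they do the work, as an engineer would, in place of code of your own. Each camera call takes 0.05 s, during which the arm holds its last target. There are 200 camera calls.

### The job

Make up the order on the plywood despatch board: stack all the blue cartons that are there squarely into one column on the board's marked centre, lined up with the board, and put the brown taped carton squarely on top. Then, with the column standing, take the red burnishing pen and run its ball slowly and steadily along the whole yellow tape seam, from the green dot round both corners to the red dot, pressed so that its spring gives without going fully home. Finally lay the pen back down on the green mat with the column still square, and leave the can, coupling and tape roll where they are.

Things in the scene. Friction and masses are not known exactly. Their poses are not given: they have to be found in the camera images.
- board: plywood despatch board lying fixed on the counter, 150 (its x) x 100 (its y) x 12 mm high, with black corner marks round the footprint of one carton at its centre; origin: centre of its underside
- lidcarton: brown closed carton, 110 (its x) x 60 (its y) x 40 mm high, 0.2 to 0.45 kg; origin: centre of its underside, z up. Its lid is taped down with a 12 mm wide yellow tape in a U on the top face: from the green dot along one short side (x = -42 mm, from y = +18 to -18 mm), along a long side (y = -18 mm, to x = +42 mm) and back along the other short side to the red dot (y = +18 mm). Loose
- mat: green rubber tool mat fixed flat on the counter, 150 (its x) x 200 (its y) x 3 mm; origin: centre of its underside
- pen: red tape-burnishing pen, loose, lying on the mat at the start; 80 g; handle 130 mm long (its x), 18 mm wide (y), 22 mm high (z), with a black tail end; origin: centre of the handle's underside. A smooth steel ball of 12 mm diameter on a spring plunger sticks out of its +x end, on the handle's axis (11 mm above the underside), the ball's centre 115 mm from the origin when not pressed
- tip_ball (a point): centre of the pen's steel ball (radius 6 mm); it moves back with the plunger
- tip (a joint): how far the pen's spring plunger is pushed in along the pen's axis, m: 0 out, 0.016 fully in; needs about 0.6 N to start and 2.5 N at the end
- carton1: blue closed carton of fittings with an orange band, 110 (its x) x 60 (its y) x 40 mm high, 0.25 to 0.5 kg; origin: centre of its underside, z up. Loose; may be absent (None)
- carton2: blue closed carton of fittings with an orange band, 110 (its x) x 60 (its y) x 40 mm high, 0.25 to 0.5 kg; origin: centre of its underside, z up. Loose; may be absent (None)
- carton3: blue closed carton of fittings with an orange band, 110 (its x) x 60 (its y) x 40 mm high, 0.25 to 0.5 kg; origin: centre of its underside, z up. Loose; may be absent (None)
- carton4: blue closed carton of fittings with an orange band, 110 (its x) x 60 (its y) x 40 mm high, 0.25 to 0.5 kg; origin: centre of its underside, z up. Loose; may be absent (None)
- seam0 (a point): point of the tape's middle line on the top face of the brown carton, at the green dot (start)
- seam1 (a point): point of the tape's middle line on the top face of the brown carton, at halfway along the first short leg
- seam2 (a point): point of the tape's middle line on the top face of the brown carton, at the first corner
- seam3 (a point): point of the tape's middle line on the top face of the brown carton, at one third along the long leg
- seam4 (a point): point of the tape's middle line on the top face of the brown carton, at two thirds along the long leg
- seam5 (a point): point of the tape's middle line on the top face of the brown carton, at the second corner
- seam6 (a point): point of the tape's middle line on the top face of the brown carton, at halfway along the last short leg
- seam7 (a point): point of the tape's middle line on the top face of the brown carton, at the red dot (finish)
- cement: bystander: can of pipe cement, 60 mm diameter, 85 mm high; origin: centre of its underside
- coupling: bystander: blue pipe coupling standing on end, 48 mm diameter, 42 mm high; origin: centre of its underside
- taperoll: bystander: yellow roll of tape lying flat, 84 mm diameter, 24 mm high; origin: centre of its underside
Mind the look-alikes: they are no part of the job. What is shaped like the carton1 but pink or purple is not meant. Several things look just like the lidcarton: the one meant starts nearest to the robot's base.

How it is judged:
By the outcome, as a careful person would: the job done as asked, in the order asked, and still so for the second after the job is handed in, with the robot touching nothing.
Of carton1, carton2, carton3, carton4 only 2 to 4 are there at a start; the rules pass over those that are not, and their reading is None.
At some moment in a run one of pen may be knocked a few centimetres aside while the robot is not near it.
Once in a run the grip may slacken for a moment while it holds something.
It also fails if it takes over 210 s, if anything falls off the work surface, if the arm or the gripper's body presses on something with over 40 N, if the wrist force passes 120 N, or if a joint passes its speed limit or range.

## Working session

There is one attempt and no reset: what is moved stays moved. The work goes in short steps, each a Python script; the robot and the scene stay as the last script left them, time stands still between calls to the robot, and variables do not carry over. Pictures are saved under pics/ and viewed, at most 14 in all, crops included, and the job is handed in when it is done.

```bash
ls; mkdir -p pics
python3 - <<'E'
from plant import r,eyes,monitor
import cv2,numpy as np,pickle
for n in ["scene","side"]:
    f=eyes.grab_frame(n); pickle.dump(f,open(f"pics/{n}0.pkl","wb")); cv2.imwrite(f"pics/{n}0.png",f["pixels"][:,:,::-1])
    R=cv2.Rodrigues(np.array(f["rvec"]))[0]; print(n,f["fx"],f["fy"],f["cx"],f["cy"],-R.T@np.array(f["tvec"]).ravel(),R[2])
print(monitor.read_time_s(),monitor.read_ft_force())
E
```

```text
pics
scene 604.2948806645768 604.2948806645768 315.53025395599303 243.81229048094556 [ 1.42566155 -0.64278288  0.78117199] [-0.65931289  0.50376305 -0.5581481 ]
side 526.3729548678047 526.3729548678047 315.0972138635473 237.46703396776445 [ 0.06855245 -0.89751913  0.64684637] [ 0.42180372  0.76129296 -0.49245776]
0.1 [ 0.14602743 -0.83981391  0.64617609]
```

View pics/scene0.png

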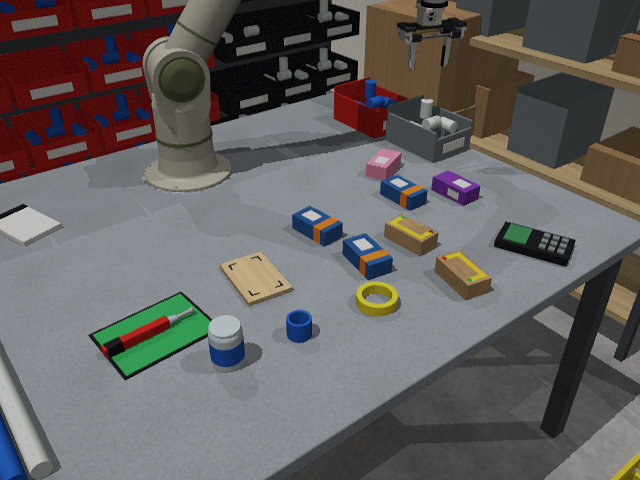

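View pics/side0.png

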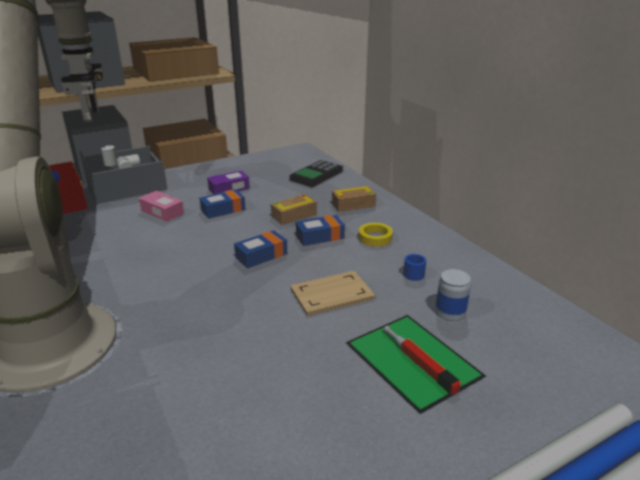

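Scene: three blue cartons at (317,225), (367,255) and (403,191). There are two brown ones, and (411,233) looks nearer the base. The board is at (256,277), and the pen on the mat at (150,330) with its ball toward (192,312). The side view agrees. Next I'll measure them from the depth images.

```bash
cat > h.py <<'E'
import numpy as np,cv2,pickle
def cloud(f):
    R=cv2.Rodrigues(np.array(f["rvec"],float))[0]; t=np.array(f["tvec"],float).ravel()
    z=f["z_map"].astype(float); v,u=np.mgrid[0:480,0:640]
    P=np.stack([(u-f["cx"])/f["fx"]*z,(v-f["cy"])/f["fy"]*z,z],-1)
    W=(P-t)@R; W[z==0]=np.nan
    return W
def comps(f,zlo,zhi,minpx=60,hsv=None,xlim=(0.2,1.2),ylim=(-.7,1.0),close=0):
    W=cloud(f); m=(W[...,2]>zlo)&(W[...,2]<zhi)&(W[...,0]>xlim[0])&(W[...,0]<xlim[1])&(W[...,1]>ylim[0])&(W[...,1]<ylim[1])
    H=cv2.cvtColor(f["pixels"],cv2.COLOR_RGB2HSV)
    if hsv is not None: m&=cv2.inRange(H,np.array(hsv[0]),np.array(hsv[1]))>0
    m=m.astype(np.uint8)
    if close: m=cv2.morphologyEx(m,cv2.MORPH_CLOSE,np.ones((close,close),np.uint8))
    n,L,S,C=cv2.connectedComponentsWithStats(m)
    out=[]
    for i in range(1,n):
        if S[i,4]<minpx: continue
        p=W[(L==i)]; p=p[~np.isnan(p[:,0])]
        (c,s,a)=cv2.minAreaRect((p[:,:2]*1000).astype(np.float32))
        if s[0]<s[1]: s=s[::-1]; a+=90
        a=(a+90)%180-90
        out.append(dict(px=C[i].round(),n=S[i,4],c=np.array(c)/1000,s=np.array(s),a=a,z=np.median(p[:,2]),hue=np.median(H[L==i],axis=0)))
    return out
def show(o):
    for d in o: print(d["px"],d["n"],"c",d["c"].round(4),"s",d["s"].round(1),"a %.1f z %.4f"%(d["a"],d["z"]),d["hue"])
E
python3 - <<'E'
from h import *
for n in ["scene","side"]:
    f=pickle.load(open(f"pics/{n}0.pkl","rb")); W=cloud(f)
    print(n,"tops"); show(comps(f,.0345,.05))
    print("board"); show(comps(f,.008,.017,300,hsv=([8,40,60],[28,200,255]),close=5))
    print("green"); show(comps(f,-.01,.012,300,hsv=([50,80,40],[80,255,255])))
    print("red"); show(comps(f,.004,.04,60,hsv=([0,150,60],[6,255,255])))
    t=W[400:470,150:250] if n=="scene" else W[300:400,200:280]
    print("table z",np.nanmedian(t[...,2]),np.nanstd(t[...,2]))
E
```

```text
scene tops
[429. 142.] 397 c [0.3283 0.6133] s [235.6 122.9] a 40.2 z 0.0427 [100.  21.  73.]
[383. 159.] 465 c [0.3279 0.4336] s [120.2  63. ] a -66.8 z 0.0429 [166.  84. 192.]
[456. 182.] 589 c [0.5415 0.4893] s [116.   68.3] a 1.8 z 0.0427 [138. 162. 150.]
[404. 186.] 610 c [0.4765 0.3651] s [116.8  69.7] a 2.2 z 0.0429 [107. 182. 141.]
[317. 220.] 774 c [0.4688 0.0896] s [116.3  65. ] a 6.6 z 0.0425 [107. 183. 134.]
[411. 228.] 835 c [0.6308 0.2388] s [113.9  65.9] a 4.3 z 0.0426 [ 17. 114. 158.]
[367. 250.] 935 c [0.6331 0.1018] s [116.6  63. ] a -9.5 z 0.0425 [107. 182. 140.]
[463. 268.] 1072 c [0.8064 0.2158] s [115.4  65.4] a -10.8 z 0.0424 [ 17. 114. 154.]
[299. 319.] 317 c [ 0.7305 -0.1515] s [48.  46.7] a -39.6 z 0.0423 [109. 208. 129.]
[227. 353.] 224 c [ 0.7241 -0.3013] s [59.8 30.1] a 61.7 z 0.0417 [109. 213.  97.]
board
[255. 277.] 2175 c [ 0.5361 -0.1235] s [155.8 102.9] a -7.4 z 0.0145 [ 19.  82. 187.]
green
[156. 333.] 3865 c [ 0.5592 -0.3634] s [191.3 146.7] a -86.5 z 0.0055 [ 69. 169. 154.]
red
[145. 331.] 614 c [ 0.5644 -0.3836] s [94.8 21.5] a -86.9 z 0.0244 [  
[... 862 characters left out ...]
70.3] a 9.4 z 0.0388 [109. 128. 113.]
[415. 260.] 174 c [ 0.7297 -0.1523] s [49.3 46.1] a 78.1 z 0.0396 [111. 163. 118.]
[453. 302.] 204 c [ 0.6981 -0.3059] s [60.4 31.3] a -45.2 z 0.0427 [111. 164.  96.]
board
[332. 291.] 2110 c [ 0.5363 -0.1256] s [151.2 105.5] a -7.4 z 0.0112 [ 18.  92. 154.]
green
[435. 349.] 1783 c [ 0.6054 -0.3606] s [194.7  55.3] a -85.4 z 0.0030 [ 69. 177. 124.]
[399. 368.] 3131 c [ 0.5242 -0.3655] s [196.5  80.2] a -89.2 z 0.0029 [ 69. 177. 124.]
red
[422. 358.] 546 c [ 0.5622 -0.3863] s [93.8 18.4] a -87.0 z 0.0232 [  3.  195.5 131.5]
[455. 387.] 81 c [ 0.5656 -0.4641] s [16.5  7.6] a 7.9 z 0.0199 [  2. 180.  98.]
table z -0.0006915067432723983 0.001156093520940507
```

```bash
cat >> h.py <<'E'
def Rdown(yaw):  # tool z down, tool y axis at world angle yaw (deg) 
    c,s=np.cos(np.radians(yaw)),np.sin(np.radians(yaw)); y=np.array([c,s,0]); z=np.array([0,0,-1.]); return np.stack([np.cross(y,z),y,z],1)
def Rpen(az,pitch):
    """tool whose z points at azimuth az, raised pitch deg above straight down (90=horizontal)"""
    a,p=np.radians(az),np.radians(pitch); h=np.array([np.cos(a),np.sin(a),0]); z=np.sin(p)*h+np.cos(p)*np.array([0,0,-1.]); x=np.cross(np.cross(z,[0,0,-1.]) if pitch>1 else 0,z) 
    y=np.array([-np.sin(a),np.cos(a),0]); x=np.cross(y,z); return np.stack([x,y,z],1)
E
python3 - <<'E'
from h import *
from plant import planner,monitor
print(monitor.read_tool_rot().round(2) if hasattr(monitor.read_tool_rot(),'round') else monitor.read_tool_rot())
B=np.array([.536,-.1245])
for pit in (90,75,60,45):
  for az in range(-180,180,30):
    for s in (1,-1):
      R=Rpen(az,pit); R=R@np.diag([s,s,1])
      ok=0
      p=np.radians(pit); a=np.radians(az)
      # pen direction = perpendicular to z in the vertical plane, pointing down
      d=-np.cos(p)*np.array([np.cos(a),np.sin(a),0])+np.sin(p)*np.array([0,0,-1.])
      for dx,dy in ((-.045,-.025),(.045,-.025),(-.045,.025),(.045,.025)):
        tip=np.array([B[0]+dx,B[1]+dy,.178]); tcp=tip-d*.135+R[:,2]*.012
        ok+=planner.inverse_kinematics(tcp,R) is not None
      if ok: print(pit,az,s,ok)
for q in range(0,180,15): print(q,planner.inverse_kinematics(np.array([.563,-.384,.02]),Rdown(q)) is not None,planner.inverse_kinematics(np.array([.536,-.1245,.3]),Rdown(q-90)) is not None,end=";")
E
```

```text
[[-0.95  0.31 -0.  ]
 [ 0.31  0.95 -0.  ]
 [-0.   -0.   -1.  ]]
90 -150 1 2
90 -150 -1 2
90 -120 1 4
90 -120 -1 4
90 -90 1 4
90 -90 -1 4
90 -60 1 3
90 -60 -1 3
90 30 1 3
90 30 -1 3
90 60 1 4
90 60 -1 4
90 90 1 4
90 90 -1 4
90 120 1 3
90 120 -1 4
75 -150 1 4
75 -150 -1 4
75 -120 1 4
75 -120 -1 4
75 -90 1 4
75 -90 -1 4
75 -60 1 4
75 -60 -1 4
75 30 1 4
75 30 -1 3
75 60 1 4
75 60 -1 4
75 90 1 4
75 90 -1 4
75 120 1 4
75 120 -1 4
60 -180 1 2
60 -180 -1 2
60 -150 1 4
60 -150 -1 4
60 -120 1 4
60 -120 -1 4
60 -90 1 4
60 -90 -1 4
60 -60 1 4
60 -60 -1 4
60 -30 1 2
60 -30 -1 2
60 0 1 2
60 0 -1 2
60 30 1 4
60 30 -1 4
60 60 1 4
60 60 -1 4
60 90 1 4
60 90 -1 4
60 120 1 4
60 120 -1 4
60 150 1 3
60 150 -1 3
45 -180 1 4
45 -180 -1 4
45 -150 1 4
45 -150 -1 4
45 -120 1 4
45 -120 -1 4
45 -90 1 4
45 -90 -1 4
45 -60 1 4
45 -60 -1 4
45 -30 1 4
45 -30 -1 4
45 0 1 4
45 0 -1 4
45 30 1 2
45 30 -1 2
45 60 1 4
45 60 -1 4
45 90 1 4
45 90 -1 4
45 120 1 4
45 120 -1 4
45 150 1 4
45 150 -1 4
0 True True;15 True True;30 True True;45 True True;60 True True;75 True True;90 True True;105 True True;120 True True;135 True True;150 True True;165 True True;
```

Run:
```python
from h import *
from plant import r,eyes,monitor,planner
def t(): return monitor.read_time_s()
def look(name,xy,yaw,z=.28):
    print(name,"t",t()); r.goto(np.array([*xy,z]),Rdown(yaw)); r.hold(.3)
    f=eyes.grab_frame("wrist"); pickle.dump(f,open(f"pics/{name}.pkl","wb")); cv2.imwrite(f"pics/{name}.png",f["pixels"][:,:,::-1])
    print(t(),monitor.read_tool_pos(),monitor.read_qpos()); 
    R=cv2.Rodrigues(np.array(f["rvec"]))[0]; print("cam",-R.T@np.array(f["tvec"]).ravel())
    return f
f=look("w_b1",(.536,-.1245),82.6); show(comps(f,.006,.02,2000,hsv=([8,40,60],[28,200,255]),close=7))
f=look("w_b2",(.536,-.1245),-97.4); show(comps(f,.006,.02,2000,hsv=([8,40,60],[28,200,255]),close=7))
f=look("w_c1",(.633,.101),81.5); show(comps(f,.034,.05,2000))
```

```text
w_b1 t 0.1
3.5083 [ 0.53604303 -0.12437538  0.27997747] [ -8.96450961  19.08377423  21.63915182 111.60435757  -8.93477704
  50.91273428  99.86171887]
cam [ 0.45450605 -0.11416335  0.44616054]
[323. 201.] 9533 c [ 0.5367 -0.1241] s [149.4  99.9] a -7.4 z 0.0122 [ 20. 104. 201.]
w_b2 t 3.5083
4.1083 [ 0.53598147 -0.12455245  0.27999235] [ -8.94960402  19.08187189  21.64422067 111.60556718  -8.93529638
  50.91434904  99.86336669]
cam [ 0.45442385 -0.11435025  0.44620323]
[324. 201.] 9530 c [ 0.5365 -0.1241] s [149.1 100. ] a -7.2 z 0.0122 [ 20. 104. 201.]
w_c1 t 4.1083
5.425 [0.63299887 0.10003986 0.28026173] [-26.84166806  25.79734197  18.95358643 100.28442439  -9.87358709
  55.52924682  77.38485503]
cam [0.55158177 0.11156817 0.44648532]
[291.  57.] 6621 c [0.4709 0.0914] s [109.9  60.6] a 6.6 z 0.0402 [106. 194. 154.]
[558.  40.] 5012 c [0.4941 0.3664] s [79.4 63.8] a -0.5 z 0.0401 [106. 192. 135.]
[442. 188.] 5014 c [0.6325 0.2392] s [110.1  60.3] a 4.5 z 0.0403 [ 17. 129. 145.]
[326. 208.] 4694 c [0.6354 0.1021] s [110.   60.4] a -9.5 z 0.0403 [106. 193. 153.]
```

View pics/w_b1.png

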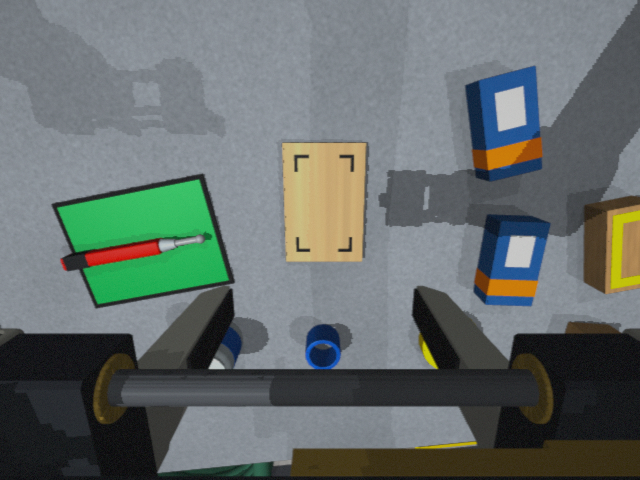

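Wrist view: board at (324,201) measures 149x100 mm, and its corner marks show clearly. The pen is at (130,250) with its ball at (207,238). The wrist camera sizes are accurate to under 1 mm, so I'll use it and stack the first carton.

```bash
cat >> h.py <<'E'
from plant import r,eyes,monitor,planner,effector,ticket
BX,BA=np.array([.5366,-.1241]),-7.3
def look(name,xy,yaw,z=.28):
    r.goto(np.array([*xy,z]),Rdown(yaw)); r.hold(.3)
    f=eyes.grab_frame("wrist"); pickle.dump(f,open(f"pics/{name}.pkl","wb")); cv2.imwrite(f"pics/{name}.png",f["pixels"][:,:,::-1])
    return f
def find(f,zlo,zhi,xy,hsv=None,minpx=1000,close=0):
    o=comps(f,zlo,zhi,minpx,hsv,close=close); return min(o,key=lambda d:np.hypot(*(d["c"]-xy))) if o else None
G=.006
def pick(c,a,hi):
    effector.command_gripper(.085)
    r.goto(np.array([*c,.10]),Rdown(a+90)); r.move_linear(np.array([*c,G]),velocity=.12)
    effector.command_gripper(.04); f0=monitor.read_ft_force()[2]
    r.move_linear(np.array([*c,hi]),velocity=.2); r.hold(.2)
    print("picked w",monitor.read_grip_width(),"gf",monitor.read_gripper_force(),"dF",monitor.read_ft_force()[2]-f0,"t",monitor.read_time_s())
def place(base,c=BX,a=BA):
    hi=base+.06+G
    r.goto(np.array([*c,hi]),Rdown(a+90)); r.hold(.2)
    print("over w",monitor.read_grip_width(),"F",monitor.read_ft_force())
    r.move_linear(np.array([*c,base+G+.012]),velocity=.1); r.hold(.2)
    hit=r.move_linear(np.array([*c,base+G-.003]),velocity=.02,guard=4)
    print("hit",hit,monitor.read_tool_pos(),monitor.read_grip_width())
    effector.command_gripper(.085); r.move_linear(np.array([*c,base+.11]),velocity=.15)
    print("t",monitor.read_time_s())
E
python3 - <<'E'
from h import *
pick((.6354,.1021),-9.5,.12)
place(.012)
f=look("w_p1",BX,82.7,.32)
show([find(f,.044,.062,BX)]); show(comps(f,.034,.043,2500))
show([find(f,.006,.02,BX,([8,40,60],[28,200,255]),100)])
E
```

```text
picked w 0.05970276475842118 gf 29.999102354049683 dF -9.383019735688213 t 8.9583
over w 0.060000281790696296 F [ 0.05231247  0.28689986 -3.39296632]
hit True [ 0.53656947 -0.12409187  0.01820185] 0.060046546101578425
t 13.0333
[323. 203.] 4230 c [ 0.5363 -0.125 ] s [109.9  60. ] a -7.3 z 0.0522 [106. 192. 148.]
[493. 125.] 4966 c [0.4707 0.0913] s [110.   61.8] a 6.6 z 0.0401 [106. 193. 149.]
[604. 238.] 3913 c [0.6323 0.2389] s [110.7  62.2] a 4.4 z 0.0402 [ 17. 130. 171.]
[323. 189.] 3752 c [ 0.5361 -0.124 ] s [150.1 100. ] a -7.4 z 0.0121 [ 19. 105. 186.]
```

View pics/w_p1.png

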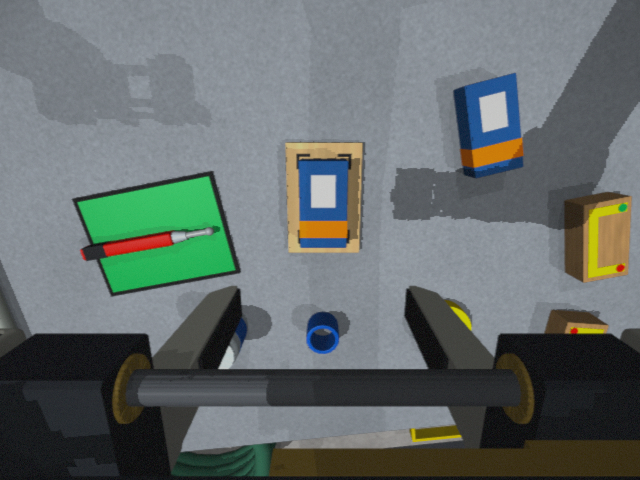

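The first carton sits inside the corner marks at (323,203), within about 1 mm and 0.1° of the board. Next, cartons 2 and 3.

Run:
```python
from h import *
pick((.4708,.0913),6.6,.17)
place(.052)
f=look("w_p2",BX,82.7,.36)
show([find(f,.085,.105,BX)])
f=look("w_c3",(.478,.364),92)
d=find(f,.034,.05,(.478,.364),([95,80,30],[125,255,255]),500,9); show([d])
d2=find(f,.034,.05,(.478,.364)); show([d2])
pick(d2["c"],d2["a"],.21)
place(.092)
f=look("w_p3",BX,82.7,.40)
show([find(f,.12,.145,BX)])
```

```text
picked w 0.060001037458138944 gf 29.999119341373444 dF -9.305195871863567 t 18.2333
over w 0.059833165015679535 F [-0.04868944  0.473485   -3.5913348 ]
hit True [ 0.53656035 -0.12409026  0.05829825] 0.059858523809953934
t 22.2417
[323. 203.] 4229 c [ 0.5361 -0.1249] s [109.8  60.1] a -7.4 z 0.0922 [106. 192. 148.]
[326. 192.] 2356 c [0.4601 0.3664] s [73.8 59. ] a 0.6 z 0.0402 [107. 194. 153.]
[325. 207.] 4744 c [0.4781 0.3662] s [109.8  60.2] a 0.9 z 0.0402 [106. 193. 155.]
picked w 0.05994644179404718 gf 29.997569024562836 dF -8.14194570295086 t 29.35
over w 0.06012868222503857 F [ 0.44791345 -0.4825854  -3.43684939]
hit True [ 0.5365451  -0.12404792  0.09822473] 0.05993027149417561
t 34.25
[323. 203.] 4238 c [ 0.5362 -0.1249] s [109.5  60.1] a -7.3 z 0.1322 [106. 192. 147.]
```

Run:
```python
from h import *
f=look("w_c4",(.6325,.239),94.4)
d=find(f,.034,.05,(.6325,.239)); show([d])
pick(d["c"],d["a"],.25)
place(.132)
f=look("w_p4",BX,82.7,.44)
show([find(f,.16,.185,BX)])
for n in ("scene","side"):
    g=eyes.grab_frame(n); cv2.imwrite(f"pics/{n}4.png",g["pixels"][:,:,::-1])
```

```text
[324. 206.] 4733 c [0.6325 0.2394] s [109.8  60. ] a 4.5 z 0.0403 [ 17. 130. 177.]
picked w 0.05982336670902849 gf 29.999350011348724 dF -7.080536387935525 t 41.2167
over w 0.0599052369362627 F [-0.61921447  0.19449035 -2.52343504]
hit True [ 0.53652757 -0.12407884  0.1382761 ] 0.059843719285371924
t 45.725
[323. 203.] 4212 c [ 0.5363 -0.1249] s [109.6  60.1] a -7.2 z 0.1723 [ 17. 130. 167.]
```

View pics/w_p4.png

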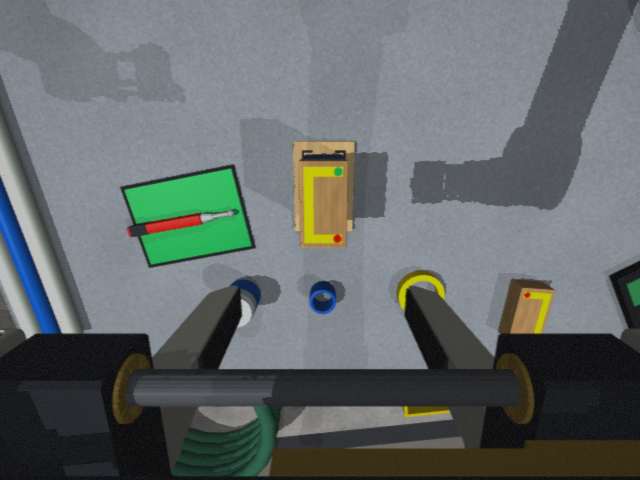

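View pics/scene4.png

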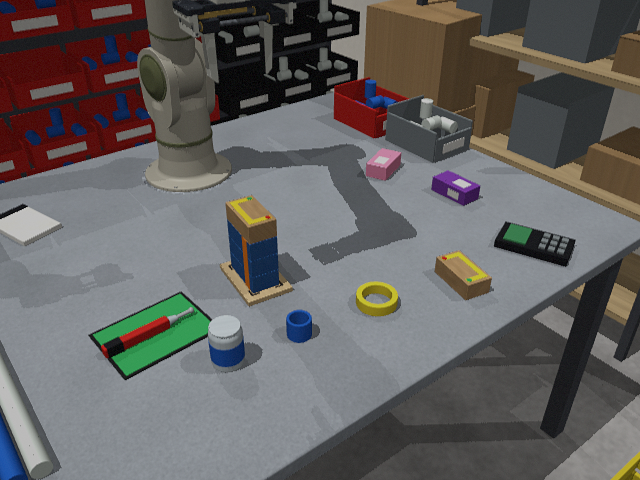

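Column is square: the lid top is at (323,203) with its green dot at (338,171) and red dot at (338,238). No other blue cartons are visible. Next, measure and pick the pen.

Run:
```python
from h import *
r.goto(np.array([.56,-.37,.40]),Rdown(3))
f=look("w_pen",(.5625,-.375),3,.25); print(monitor.read_tool_rot().round(3).tolist(),monitor.read_qpos())
H=cv2.cvtColor(f["pixels"],cv2.COLOR_RGB2HSV); W=cloud(f)
show(comps(f,.0215,.03,300)); show(comps(f,.010,.03,300))
show([find(f,-.01,.008,(.56,-.363),([50,80,40],[80,255,255]),500,25)])
```

```text
[[-0.053, 0.999, 0.002], [0.999, 0.053, -0.001], [-0.001, 0.002, -1.0]] [  8.09915625  32.25167559  33.19741368  98.06314011 -20.7176059
  55.80677927  52.04363876]
[322. 229.] 1736 c [ 0.5632 -0.3975] s [135.8  18.1] a -86.8 z 0.0250 [  2.  204.  189.5]
[328. 412.] 2073 c [ 0.5796 -0.6539] s [342.1  11.7] a 0.3 z 0.0267 [108. 221. 131.]
[315. 433.] 2255 c [ 0.5711 -0.6897] s [356.6  24.1] a -2.2 z 0.0264 [ 63.  12. 149.]
[335.   8.] 1520 c [ 0.5465 -0.1721] s [118.6  20.6] a -0.4 z 0.0120 [ 19. 104.  98.]
[492.  12.] 356 c [ 0.7227 -0.1683] s [38.1  9.7] a -23.5 z 0.0201 [109. 206.  73.]
[322. 212.] 2203 c [ 0.5618 -0.3729] s [185.1  18.1] a -86.8 z 0.0247 [  3. 196. 178.]
[336. 412.] 2489 c [ 0.5795 -0.6481] s [342.1  23.4] a 0.3 z 0.0262 [108. 220. 126.]
[316. 431.] 2915 c [ 0.5712 -0.6837] s [357.6  25.6] a 0.0 z 0.0257 [ 64.  13. 139.]
[320. 191.] 19255 c [ 0.5604 -0.364 ] s [191.3 141.3] a -86.4 z 0.0035 [ 70. 192. 172.]
```

View pics/w_pen.png

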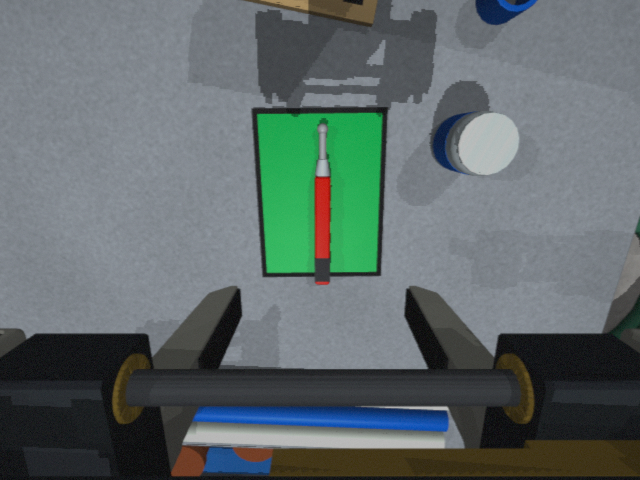

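Pen at (322,205): ball toward +y, 185 mm long overall (186 expected), on the mat. I'll pick it and pitch it down in steps.

Run:
```python
from h import *
P=np.array([.5634,-.4007]); AZ=-86.8
effector.command_gripper(.05)
r.goto(np.array([*P,.10]),Rpen(AZ,0)); R=np.array(monitor.read_tool_rot()); print(R[:,0].round(2))
assert R[1,0]>.9
r.move_linear(np.array([*P,.0055]),velocity=.1)
effector.command_gripper(.005); print("w",monitor.read_grip_width())
r.move_linear(np.array([*P,.35]),velocity=.2); r.hold(.3)
for p in (25,50,75):
    try: r.goto(np.array([P[0],-.40,.40]),Rpen(AZ,p))
    except r.MotionError as e: print(p,e); break
    print(p,np.abs(np.array(monitor.read_tool_rot())-Rpen(AZ,p)).max().round(3),monitor.read_qpos().round(0))
r.hold(.5)
print(monitor.read_grip_width(),monitor.read_ft_force(),monitor.read_time_s(),monitor.read_tool_pos())
for n in ("scene","side"):
    f=eyes.grab_frame(n); pickle.dump(f,open(f"pics/{n}5.pkl","wb")); cv2.imwrite(f"pics/{n}5.png",f["pixels"][:,:,::-1])
a=cv2.imread("pics/scene5.png")[60:360,0:400];b=cv2.imread("pics/side5.png")[60:360,240:640]; cv2.imwrite("pics/pen5.png",np.hstack([a,b]))
```

```text
Traceback (most recent call last):
  File "h.py", line 30, in Rpen
    a,p=np.radians(az),np.radians(pitch); h=np.array([np.cos(a),np.sin(a),0]); z=np.sin(p)*h+np.cos(p)*np.array([0,0,-1.]); x=np.cross(np.cross(z,[0,0,-1.]) if pitch>1 else 0,z)
                                                                                                                              ~~~~~~~~^^^^^^^^^^^^^^^^^^^^^^^^^^^^^^^^^^^^^^^^^^^
ValueError: At least one array has zero dimension
```

```bash
sed -i 's/; x=np.cross(np.cross(z,\[0,0,-1.\]) if pitch>1 else 0,z) *$//' h.py
python3 - <<'E'
from h import *
P=np.array([.5634,-.4007]); AZ=-86.8
effector.command_gripper(.05)
r.goto(np.array([*P,.10]),Rpen(AZ,0)); R=np.array(monitor.read_tool_rot()); print(R[:,0].round(2))
assert R[1,0]>.9
r.move_linear(np.array([*P,.0055]),velocity=.1)
effector.command_gripper(.005); print("w",monitor.read_grip_width())
r.move_linear(np.array([*P,.35]),velocity=.2); r.hold(.3)
for p in (25,50,75):
    try: r.goto(np.array([P[0],-.40,.40]),Rpen(AZ,p))
    except r.MotionError as e: print(p,e); break
    print(p,np.abs(np.array(monitor.read_tool_rot())-Rpen(AZ,p)).max().round(3),monitor.read_qpos().round(0))
r.hold(.5)
print(monitor.read_grip_width(),monitor.read_ft_force(),monitor.read_time_s(),monitor.read_tool_pos())
for n in ("scene","side"):
    f=eyes.grab_frame(n); pickle.dump(f,open(f"pics/{n}5.pkl","wb")); cv2.imwrite(f"pics/{n}5.png",f["pixels"][:,:,::-1])
a=cv2.imread("pics/scene5.png")[60:360,0:400];b=cv2.imread("pics/side5.png")[60:360,240:640]; cv2.imwrite("pics/pen5.png",np.hstack([a,b]))
E
```

```text
[-0.06  1.   -0.  ]
w 0.01763508956102367
25 0.002 [-13.  24.  49.  98.   3.  51.  32.]
50 0.003 [-33.  33.  67. 111.  25.  32.   7.]
75 0.004 [-37.  44.  65. 121.  74.  33. -50.]
0.017889763021245904 [-0.18402375  0.09592326 -1.8146287 ] 57.0583 [ 0.5634392  -0.39992239  0.40004252]
```

View pics/pen5.png

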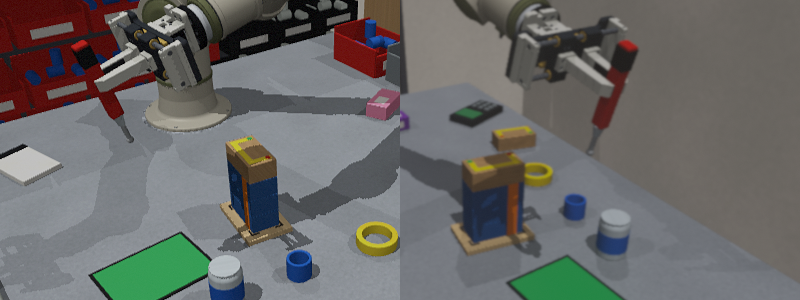

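Run:
```python
from h import *
R=np.array(monitor.read_tool_rot()); T=np.array(monitor.read_tool_pos())
A=T-R[:,2]*.0085; ball=A+R[:,0]*.115; print("ball",ball)
out=[]
for n in ("scene","side"):
    f=pickle.load(open(f"pics/{n}5.pkl","rb")); K=np.array([[f["fx"],0,f["cx"]],[0,f["fy"],f["cy"]],[0,0,1]])
    pr=lambda p:cv2.projectPoints(np.array([p],float),np.array(f["rvec"]),np.array(f["tvec"]),K,None)[0].ravel()
    b=pr(ball); rad=.006*f["fx"]/np.linalg.norm((cv2.Rodrigues(np.array(f["rvec"]))[0]@ball+np.array(f["tvec"]).ravel()))
    im=f["pixels"][:,:,::-1]; S=6; u0,v0=int(b[0])-33,int(b[1])-50
    c=cv2.resize(im[v0:v0+75,u0:u0+66],None,fx=S,fy=S,interpolation=cv2.INTER_CUBIC)
    q=lambda p:tuple(int(x) for x in (np.array(p)-[u0,v0]+.5)*S)
    cv2.circle(c,q(b),int(rad*S),(0,255,0),1); cv2.line(c,q(b),q(pr(A+R[:,0]*.03)),(255,255,0),1); out.append(c)
cv2.imwrite("pics/ball5.png",np.hstack(out))
```

```text
ball [ 0.56133894 -0.36195183  0.29110041]
```

View pics/ball5.png

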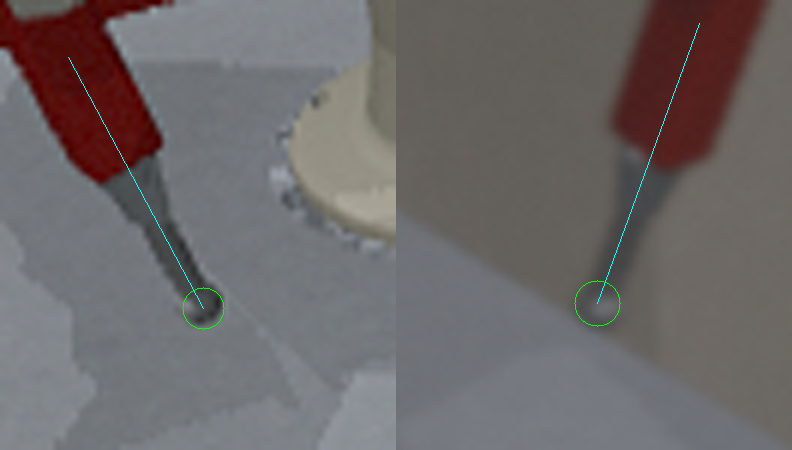

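Predicted ball and axis overlay both images within about 1 px, so the grasp geometry holds. Now the burnish: approach along the pen axis at the green dot, check the force, then trace.

```bash
cat >> h.py <<'E'
LC,LA=np.array([.5363,-.1241]),np.radians(-7.25)
RP=Rpen(-86.8,75)
def seam(x,y): return np.array([LC[0]+np.cos(LA)*x-np.sin(LA)*y,LC[1]+np.sin(LA)*x+np.cos(LA)*y,.178])
def tcp(b,L): return b-RP[:,0]*L+RP[:,2]*.0085
E
python3 - <<'E'
from h import *
s0=seam(-.042,.0185)
q0=monitor.read_qpos(); print([planner.inverse_kinematics(tcp(seam(*p),.107),RP) is not None for p in ((-.042,.0185),(-.042,-.018),(.042,-.018),(.042,.0185))])
r.goto(tcp(s0+[0,0,.08],.115),RP)
print(np.abs(np.array(monitor.read_tool_rot())-RP).max(),monitor.read_qpos().round(0))
r.move_linear(tcp(s0,.135),velocity=.1); r.hold(.5)
F0=np.mean([(r.hold(.02),monitor.read_ft_force())[1] for _ in range(20)],0)
for L in (.118,.112,.107):
    r.move_linear(tcp(s0,L),velocity=.02); r.hold(.3)
    print(L,(np.mean([(r.hold(.02),monitor.read_ft_force())[1] for _ in range(15)],0)-F0).round(2),monitor.read_grip_width())
print(monitor.read_time_s())
for n in ("scene","side"):
    f=eyes.grab_frame(n); pickle.dump(f,open(f"pics/{n}6.pkl","wb")); cv2.imwrite(f"pics/{n}6.png",f["pixels"][:,:,::-1])
a=cv2.resize(cv2.imread("pics/scene6.png")[130:280,180:310],None,fx=3,fy=3);b=cv2.resize(cv2.imread("pics/side6.png")[140:290,270:400],None,fx=3,fy=3); cv2.imwrite("pics/tip6.png",np.hstack([a,b]))
E
```

```text
[True, True, True, True]
0.0010742410438089201 [-64.  44.  60. 126.  50.  52. -46.]
0.118 [-0.14 -0.45  0.2 ] 0.01785868974044267
0.112 [-0.07 -0.44  1.28] 0.018185183878149658
0.107 [ 0.08 -0.68  1.63] 0.0180196409619143
63.3083
```

View pics/tip6.png

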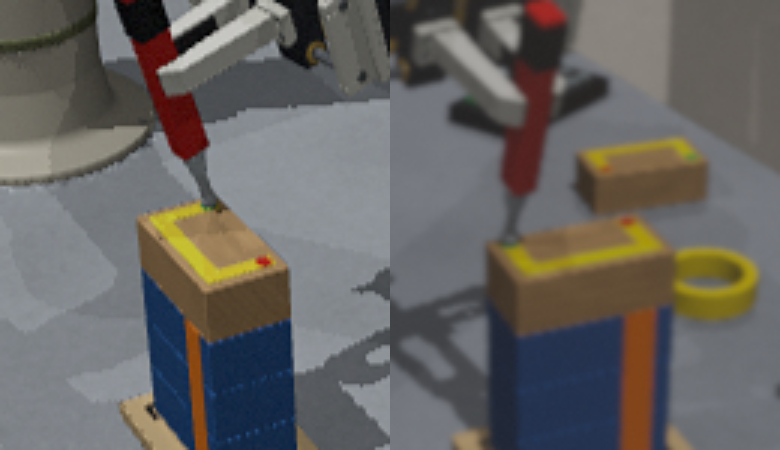

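Ball is on the green dot at (211,207), and the force of 1.6 N matches the intended 8 mm plunger travel. Tracing.

Run:
```python
from h import *
for p in ((-.042,-.018),(.042,-.018),(.042,.0188)):
    r.move_linear(tcp(seam(*p),.107),velocity=.02)
    print(p,np.array(monitor.read_ft_force()).round(2),monitor.read_grip_width(),(np.array(monitor.read_tool_pos())-tcp(seam(*p),.107)).round(4),monitor.read_time_s())
r.hold(.3)
for n in ("scene","side"):
    f=eyes.grab_frame(n); pickle.dump(f,open(f"pics/{n}7.pkl","wb")); cv2.imwrite(f"pics/{n}7.png",f["pixels"][:,:,::-1])
a=cv2.resize(cv2.imread("pics/scene7.png")[130:280,180:310],None,fx=3,fy=3);b=cv2.resize(cv2.imread("pics/side7.png")[140:290,270:400],None,fx=3,fy=3); cv2.imwrite("pics/tip7.png",np.hstack([a,b]))
```

```text
(-0.042, -0.018) [-0.21  0.78  1.02] 0.01789483285442237 [ 0.      0.0001 -0.    ] 65.3833
(0.042, -0.018) [-0.5  -0.2   0.65] 0.01731487782205993 [0. 0. 0.] 69.7333
(0.042, 0.0188) [-0.28 -0.05  0.92] 0.017832878996320613 [-0.     -0.0001 -0.    ] 71.725
```

View pics/tip7.png

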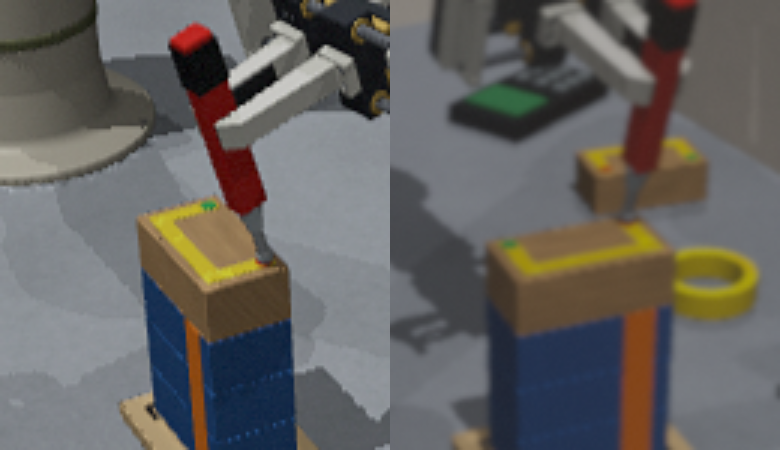

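Ball is on the red dot at (262,262) with the same force and grip as at the start. Retract, level the pen, and lay it on the mat.

Run:
```python
from h import *
AZ=-86.8; s=seam(.042,.0188); X,Y=.562,-.392
r.move_linear(tcp(s,.135),velocity=.08); r.move_linear(tcp(s+[0,0,.10],.125),velocity=.15)
for p in (75,50,25,0):
    r.goto(np.array([X,-.40 if p else Y,.40]),Rpen(AZ,p)); print(p,np.abs(np.array(monitor.read_tool_rot())-Rpen(AZ,p)).max().round(3))
r.move_linear(np.array([X,Y,.03]),velocity=.2); r.hold(.3)
print(monitor.read_grip_width()); hit=r.move_linear(np.array([X,Y,.0055]),velocity=.02,guard=3); print(hit,monitor.read_tool_pos())
effector.command_gripper(.05); r.move_linear(np.array([X,Y,.28]),velocity=.15); r.hold(.3)
f=eyes.grab_frame("wrist"); o=[d for d in comps(f,.01,.03,300) if abs(d["c"][1]+.37)<.08]; show(o)
f=look("w_end",BX,82.7,.44); show([find(f,.16,.185,BX)]); show([find(f,.006,.02,BX,([8,40,60],[28,200,255]),100)])
for n in ("scene",):
    g=eyes.grab_frame(n); cv2.imwrite(f"pics/{n}8.png",g["pixels"][:,:,::-1])
print(monitor.read_time_s())
```

```text
75 0.002
50 0.002
25 0.004
0 0.005
0.01788646081558067
True [ 0.56190977 -0.3919108   0.0056093 ]
[317. 171.] 2097 c [ 0.5526 -0.3466] s [184.1  18. ] a -88.2 z 0.0247 [  3. 203. 184.]
[323. 203.] 4166 c [ 0.5359 -0.1248] s [109.  60.] a -7.5 z 0.1723 [ 17. 130. 175.]
[324. 170.] 1633 c [ 0.5367 -0.1242] s [149.2  99.7] a -7.3 z 0.0122 [ 19. 106. 181.]
84.3583
```

View pics/scene8.png

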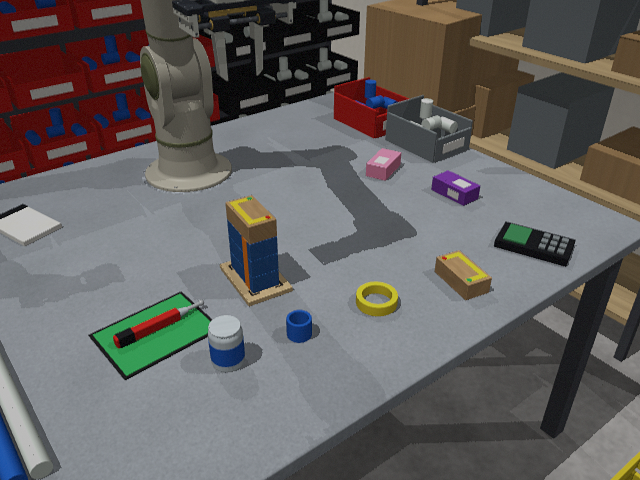

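Column is still square and the bystanders haven't moved. The pen has been nudged after release: its ball now overhangs the mat edge by about 1 cm at (200,304). I'll re-lay it centred.

Run:
```python
from h import *
f=look("w_pen2",(.553,-.37),2,.25)
d=[d for d in comps(f,.01,.03,300) if abs(d["c"][1]+.37)<.08]; show(d); d=d[0]
a=np.radians(d["a"]%180); u=np.array([np.cos(a),np.sin(a)]); O=d["c"]-.028*u; az=np.degrees(a)-180
effector.command_gripper(.05)
r.goto(np.array([*O,.10]),Rpen(az,0)); r.move_linear(np.array([*O,.0055]),velocity=.1)
effector.command_gripper(.005); r.move_linear(np.array([*O,.03]),velocity=.05)
r.move_linear(np.array([.562,-.392,.03]),frame=np.array(monitor.read_tool_rot()),velocity=.05); r.hold(.3)
r.move_linear(np.array([.562,-.392,.0055]),velocity=.02,guard=3)
effector.command_gripper(.05); r.move_linear(np.array([.562,-.392,.28]),velocity=.15); r.hold(.5)
f=eyes.grab_frame("wrist"); show([d for d in comps(f,.01,.03,300) if abs(d["c"][1]+.37)<.08])
f=look("w_end2",BX,82.7,.44); show([find(f,.16,.185,BX)]); print(monitor.read_time_s())
o=comps(f,.01,.03,300); show([d for d in o if abs(d["c"][1]+.37)<.08])
```

```text
[322. 193.] 2270 c [ 0.5531 -0.3464] s [184.3  17.5] a -88.2 z 0.0247 [  3. 196. 183.]
[323. 186.] 2010 c [ 0.5609 -0.3642] s [184.6  17.8] a -87.9 z 0.0247 [  3. 198. 182.]
[323. 203.] 4167 c [ 0.5359 -0.1249] s [109.1  60. ] a -7.5 z 0.1723 [ 17. 130. 175.]
95.9083
[179. 221.] 1080 c [ 0.5612 -0.364 ] s [184.9  18.7] a -88.2 z 0.0246 [  3. 186. 183.]
```

The pen is now centred on the mat and the column is square to within about 1 mm, so I'm handing in.

```bash
python3 -c "
from h import *
print(ticket.sign_off())"
```

```text
the job is handed in; nothing more can be done
None
```

The job is handed in at about 96 s, with no verdict returned: three blue cartons and the brown one stand within about 1 mm of the board's marked centre, the whole seam was burnished with the pen's spring about half pressed, the pen is centred on the mat (re-laid once after it was knocked), and the can, coupling and tape roll were not touched.

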